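# Move the charged battery pack from the desk charger to the label printer

## Robot

A 6-joint arm with a two-finger parallel gripper is mounted at the origin on the work surface. World frame = base frame: x ahead of the robot, y to its left, z up, the work surface at z = 0. Lengths are in m, angles in degrees, forces in N, time in s.
With the tool pointing down it reaches from about 0.35 to 0.875 m from the base axis. Payload 4.2 kg.
Tool frame: the origin (TCP) lies at the very end of the fingers, on their centre line; the grasp point (between the pads) lies 19 mm behind it (r.hold_point_z is the distance from the TCP to the grasp point, in m); z points along the fingers, y is the direction in which the jaws open and shut (so a half turn about z gives the same grasp; the last joint's range is limited). The gripper opens to 87 mm and grips with 3 to 60 N. Pads are 19 mm wide; open, the fingers measure 117 mm over their backs; the gripper's body (75 mm by 190 mm) begins 51 mm behind the grasp point.
Start: joints at [80.077, 22.042, 0.453, 0, -68.411, -14.817], TCP at [0.262, 0.568, 0.223] pointing down, gripper open.
Joint ranges: [-179.83, 179.83], [-69.29, 118.12], [-61.27, 80.66], [-181.25, 117.63], [-171.15, -9.14], [-177.46, 177.46]. Speed limits (degrees/s): [159.86, 159.86, 180, 180, 180, 180].

## Interface

Orientations are given as a 3x3 rotation matrix whose columns are the frame's x, y, z axes.
In Python, from station import r, cams, ticket gives the robot as it stands.
- The arm moves only by the tool drive_tool, never from a script. Its argument "deltas" is a list of rows, each an object of numbers: "dx", "dy", "dz": the shift along the tool's x, y, z in m; "wx", "wy", "wz": the turn, a rotation vector about the tool's x, y, z in degrees. A call has 1 to 20 rows; each row is the pose to reach, as a shift and turn from the pose commanded when the call began, along the tool's axes at that moment; what a row does not reach only later rows make up. A row lasts 1/10 s, in which the tool goes at most 50 mm and 8.59 degrees, less where a joint would pass 70% of its speed; a pose out of reach is approached as far as the arm can. A call with a gripper value outside its range is refused whole. "gripper" is the opening, from 0 (shut) to 1 (fully open), set as the call begins (left out, the last holds). The fingers move at their own pace and stop on an object; the grip force is fixed at half the most. Time passes only in rows, so rows that repeat a pose let the fingers close. It gives the time, the measured TCP pose, the force and the opening at its end, in the units of the state.
- r.sense(): the state, without advancing time (a new reading comes with each control period).
- cams.capture(name): name is "scene" or "top" or "wrist"; returns the picture (420x560x3 uint8, red, green, blue); there is no depth.
- cams.camera_model(name): a dict with "intrinsics" (3x3 intrinsics, pixels), "extrinsics" (4x4, takes a point from world to camera coordinates); the wrist camera has in their place "T_tool_cam" (4x4, takes a point from camera to tool coordinates, whose origin is the TCP and whose axes are the flange's). Camera axes: x right, y down, z forward; pixel columns grow to the right and rows downward; lengths in m; the calibration is good to about 2 mm. A picture is of the moment at which its call begins: read the wrist's pose just before it. camera_model takes no time and is no camera call.
- ticket.finish_job(): hands the job in, once; it reports no verdict.
The state is a dict: "time_s": time; "joints": joint angles; "joint_velocities": joint speeds; "effort": joint torques, N m; "tcp_pos": TCP position; "ee_rot": TCP orientation; "wrist_force": force on the tool from outside, world axes, zero at the start; "moment": the same for the moment, N m; "gripper_width": opening from 0.0 (shut) to 1.0 (fully open).
Only numpy, scipy, OpenCV 4.12 (cv2) and the standard library are available. Lean on these libraries where they do the work, as an engineer would, in place of code of your own. Each camera call takes 0.05 s, during which the arm holds its last target.

## Task

The battery pack in the desk charger is charged: press down the charger's catch paddle so that the pack springs loose, and slide it out of the rails. Then slide it along the label printer's battery rails until the printer's catch clicks up behind it, and let go, leaving it locked there. Leave the mouse, the mug and the pen pot where they stand.

Things in the scene. Friction and masses are not known exactly. Their poses are not given: they have to be found in the camera images.
- pack_mid (a point): Battery pack: loose dark-grey upright brick, 0.15-0.31 kg, 70 mm long (x; all sizes below in mm), 60 high: body 32 wide (y, the width to grip) on a black shoe 70 x 46 x 6. Point: centre of the body, 34 above the underside, 26 below the top. Either end may go in first. In the rails keep fingertips 13 or more above its underside (rail tops are 11.5 above it).
- charger_home (a point): Charger: light-grey dock, fixed to the desk, with a slim grey block 72 wide, 66 high at the inner (+x) end of its rails. Point: where pack_mid lies when a pack is locked in. +x is the way a pack slides in (inwards), y across the rails, z up. Bay floor 34 below this point, 12 above the desk. A pack can be pushed about 2 past x = 0; it then springs back against the catch.
- charger_mouth (a point): Point on the charger's bay axis outside the rails, 99 out (-x) from charger_home, same height and axes. With pack_mid here the pack stands on the open flat floor just clear of the rails, free to be lifted. That floor goes on to 45 farther out; low side guides flare from 50 to 66 apart, from the rails' ends to 11 inwards (+x) of this point.
- charger_rails (a point): Centre of the charger's two aluminium rails, at bay floor height, 6 out (-x) from charger_home; same axes. They are 104 long (x from -52 to +52), 50 apart for the pack's shoe, with lips 4 thick and 37 apart whose undersides are 7.5 above the floor. The lips cover the shoe's edges: a pack can only slide in or out along x.
- charger_paddle (a point): Centre of the top of the charger's catch paddle: ribbed steel plate 28 x 28, 39 out (-x) and 55 to the +y side of charger_home, 24 above the desk. Pressed straight down (travel 7, about 5 N) it lowers the steel tooth that stands 4.5 out of the bay floor behind a locked pack; it frees the pack after about 5 and springs up again.
- charger_catch (a joint): Travel of the charger's catch, m: 0 up, 0.007 fully pressed; about 0.003 to 0.0045 while a pack lies over its tooth.
- charger_ejector (a joint): Travel of the grey spring pusher at the inner end of the charger's bay, m: about 0.003 with a pack locked in, 0.018 when out. It pushes the pack outwards with 2 to 4 N over that way; when the catch is pressed it shoves the pack about 15 mm out, and it stays there on the rails.
- printer_home (a point): Label printer: white case 136 wide with a domed roll cover 75 high, fixed to the desk; on its front a grey battery bay of exactly the same shape, rails, floor, guides, catch, paddle and ejector as the charger's, empty at the start. Point: where pack_mid lies when a pack is locked in; axes as for charger_home. Pushing a pack in takes about 5 N.
- printer_mouth (a point): Point on the printer's bay axis outside the rails, 99 out (-x) from printer_home, same height and axes. With pack_mid here the pack stands on the open flat floor just clear of the rails.
- printer_catch (a joint): Travel of the printer's catch, m: 0 up, 0.007 fully pressed. A pack sliding in presses it down by its ramp (about 0.003 to 0.0045 while over it); it clicks back to 0 behind a pack that is fully home.
- mouse: Bystander: grey and black computer mouse, 100 x 58 x 31, loose on the desk. Origin under its centre.
- mug: Bystander: white mug, 76 across, 85 high, loose on the desk. Origin under its centre.
- penpot: Bystander: round steel pen pot, 72 across, 95 high, with pens up to 150 high, loose on the desk. Origin under its centre.
Things that resemble listed ones, but are neither listed nor needed, are in the scene too. What is shaped like the part that bears pack_mid but green, turquoise or yellow is not meant.

How it is judged:
By the outcome, as a careful person would: the job done as asked, in the order asked, and still so for the second after the job is handed in, with the robot touching nothing.
It also fails if it takes over 51 s, if anything falls off the work surface, if the arm or the gripper's body presses on something with over 40 N, if the wrist force passes 120 N, or if a joint passes its speed limit or range.

## Working session

There is one attempt and no reset: what is moved stays moved. The work goes in short steps, Python scripts to look and compute and a tool call to move; the robot and the scene stay as the last step left them, time stands still between calls to the robot, and variables do not carry over. Pictures are saved under pics/ and viewed, and the job is handed in when it is done.

Besides the shell and the picture viewer there is one more tool, called after "Call:" as name(argument=value, ...) on one line, values as JSON. drive_tool: Moves the arm, as the interface text tells. Its arguments: {"type":"object","properties":{"deltas":{"type":"array","items":{"type":"object","properties":{"dx":{"type":"number"},"dy":{"type":"number"},"dz":{"type":"number"},"wx":{"type":"number"},"wy":{"type":"number"},"wz":{"type":"number"}}}},"gripper":{"type":"number"}},"required":["deltas"]}

```bash
ls; mkdir -p pics; python3 - <<'E'
from station import r,cams,ticket
import cv2,numpy as np
s=r.sense();print(s['time_s'],s['tcp_pos'],s['ee_rot'],s['gripper_width'],r.hold_point_z)
for n in ['scene','top']:
    im=cams.capture(n);cv2.imwrite(f'pics/{n}0.png',im[:,:,::-1]);m=cams.camera_model(n);print(n,m)
print(cams.camera_model('wrist'))
E
```

```text
pics
0.0 [0.26128317 0.56709241 0.22145128] [[ 9.08151125e-01 -4.18641608e-01 -8.59333952e-04]
 [-4.18642484e-01 -9.08148840e-01 -2.03846388e-03]
 [ 7.29826662e-05  2.21098697e-03 -9.99997553e-01]] 0.9970881862406336 0.0187
scene {'intrinsics': array([[453.60540813,   0.        , 280.58242545],
       [  0.        , 453.60540813, 211.34837622],
       [  0.        ,   0.        ,   1.        ]]), 'extrinsics': array([[-0.57860717,  0.81560411,  0.00191715,  0.39782025],
       [ 0.63969258,  0.45526745, -0.61929391, -0.30886016],
       [-0.50597148, -0.35710151, -0.78515691,  1.46092318],
       [ 0.        ,  0.        ,  0.        ,  1.        ]])}
top {'intrinsics': array([[429.11585026,   0.        , 280.81113033],
       [  0.        , 429.11585026, 211.19090232],
       [  0.        ,   0.        ,   1.        ]]), 'extrinsics': array([[-0.00625767, -0.99993754,  0.00926069, -0.06277825],
       [-0.99220348,  0.005056  , -0.12452584,  0.61080618],
       [ 0.12447124, -0.00996773, -0.99217315,  1.18825048],
       [ 0.        ,  0.        ,  0.        ,  1.        ]])}
{'intrinsics': array([[322.46585354,   0.        , 279.1942374 ],
       [  0.        , 322.46585354, 206.61297508],
       [  0.        ,   0.        ,   1.        ]]), 'T_tool_cam': array([[ 4.20497289e-04, -9.57793902e-01, -2.87455500e-01,
         7.79283735e-02],
       [ 9.99999739e-01,  2.33779368e-04,  6.83878813e-04,
         8.95572111e-04],
       [-5.87813792e-04, -2.87455713e-01,  9.57793750e-01,
        -1.61665791e-01],
       [ 0.00000000e+00,  0.00000000e+00,  0.00000000e+00,
         1.00000000e+00]])}
```

View pics/scene0.png

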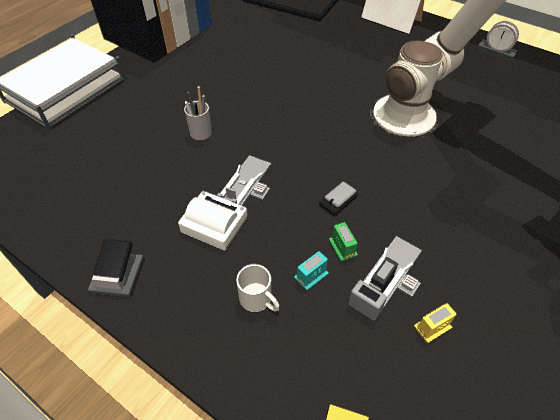

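View pics/top0.png

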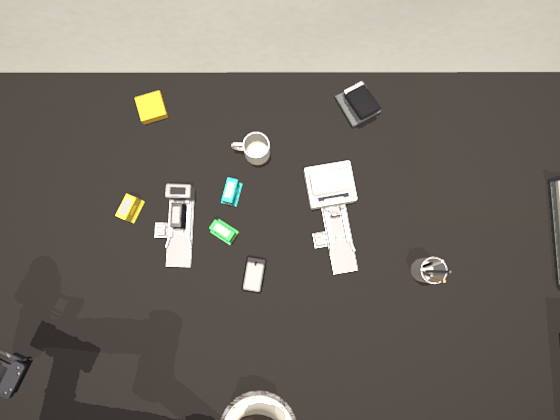

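The top view shows the charger with the dark-grey pack near (177,215), its paddle at (160,230), and the printer bay near (338,235), its paddle at (320,240). In the scene view the pack is at (385,272). Things it could be mistaken for: green (345,240), turquoise (312,270) and yellow (436,322) packs, and a black box on a stand at (112,265). I choose the dark-grey one in the charger rails and check it in close crops.

```bash
python3 - <<'E'
import cv2,numpy as np
a=cv2.imread('pics/top0.png')
c=cv2.resize(a[175:275,140:205],None,fx=6,fy=6,interpolation=cv2.INTER_CUBIC)
d=cv2.resize(a[155:280,300:365],None,fx=4.8,fy=4.8,interpolation=cv2.INTER_CUBIC)
out=np.zeros((600,390+312,3),np.uint8);out[:,:390]=c;out[:600,390:]=d[:600]
cv2.imwrite('pics/c0.png',out)
s=cv2.imread('pics/scene0.png')
c=cv2.resize(s[230:325,340:435],None,fx=4,fy=4,interpolation=cv2.INTER_CUBIC)
d=cv2.resize(s[150:245,180:275],None,fx=4,fy=4,interpolation=cv2.INTER_CUBIC)
cv2.imwrite('pics/c1.png',np.hstack([c,d]))
E
```

```text
(no output)
```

View pics/c0.png

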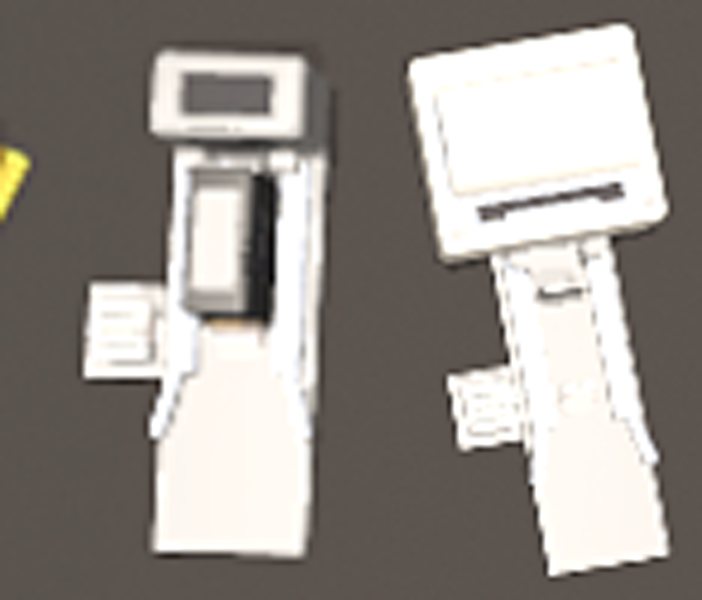

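View pics/c1.png

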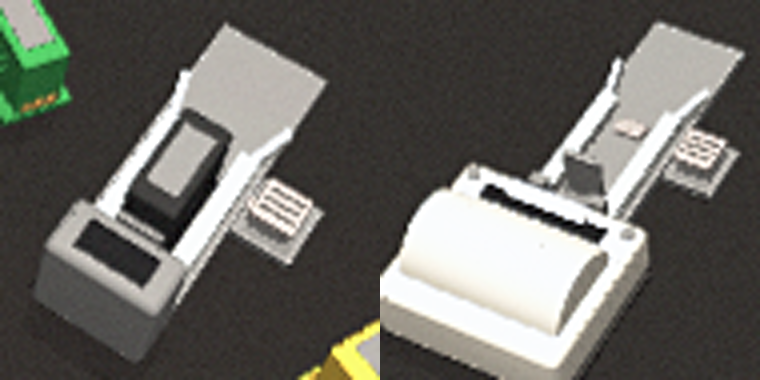

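```bash
cat > h.py <<'E'
import numpy as np,cv2
from station import r,cams,ticket
def ray(name,uv,z,pose=None):
    m=cams.camera_model(name);K=m['intrinsics']
    d=np.linalg.inv(K)@np.array([uv[0],uv[1],1.])
    if name=='wrist':
        p,R=pose;T=m['T_tool_cam'];c=R@T[:3,3]+p;d=R@T[:3,:3]@d
    else:
        E=m['extrinsics'];c=-E[:3,:3].T@E[:3,3];d=E[:3,:3].T@d
    return c+d*(z-c[2])/d[2]
def proj(name,P,pose=None):
    m=cams.camera_model(name);K=m['intrinsics']
    if name=='wrist':
        p,R=pose;T=m['T_tool_cam'];q=T[:3,:3].T@(R.T@(np.array(P)-p)-T[:3,3])
    else:
        E=m['extrinsics'];q=E[:3,:3]@np.array(P)+E[:3,3]
    q=K@q;return q[:2]/q[2]
def shot(name):
    s=r.sense();pose=(np.array(s['tcp_pos']),np.array(s['ee_rot']))
    im=cams.capture(name)[:,:,::-1].copy();return im,pose
def delta(p,R=None):
    s=r.sense();p0=np.array(s['tcp_pos']);R0=np.array(s['ee_rot'])
    print('d',np.round(R0.T@(np.array(p)-p0),4))
    if R is not None: print('w',np.round(np.degrees(cv2.Rodrigues(R0.T@R)[0].ravel()),2))
def down(ang): # tool x axis at world angle ang deg, z down
    a=np.radians(ang);x=np.array([np.cos(a),np.sin(a),0]);z=np.array([0,0,-1.]);return np.c_[x,np.cross(z,x),z]
E
python3 - <<'E'
from h import *
f=lambda u,v:(140+u/6,175+v/6)
g=lambda u,v:(300+(u-390)/4.8,155+v/4.8)
for q in [f(152,551),f(305,555)]:print('ch floor',ray('top',q,.012))
for q in [f(128,330)]:print('ch pad',ray('top',q,.024))
for q in [f(155,136),f(304,136),f(165,55),f(300,55)]:print('ch block top',ray('top',q,.066))
for q in [f(193,172),f(240,172),f(185,305),f(240,310)]:print('packtop',ray('top',q,.072))
for q in [g(550,576),g(668,553)]:print('pr floor',ray('top',q,.012))
print('pr pad',ray('top',g(487,410),.024))
E
```

```text
ch floor [0.45467066 0.26558328 0.012     ]
ch floor [0.45231479 0.19257515 0.012     ]
ch pad [0.55960793 0.27679722 0.024     ]
ch block top [0.64676454 0.25552496 0.066     ]
ch block top [0.64643178 0.18617223 0.066     ]
ch block top [0.68512301 0.25189145 0.066     ]
ch block top [0.6848392  0.18880463 0.066     ]
packtop [0.62884987 0.23594753 0.072     ]
packtop [0.62874275 0.21422168 0.072     ]
packtop [0.56702918 0.23806302 0.072     ]
packtop [0.56458273 0.21275038 0.072     ]
pr floor [ 0.42838853 -0.21613167  0.012     ]
pr floor [ 0.44156386 -0.2872095   0.012     ]
pr pad [ 0.52712603 -0.17896067  0.024     ]
```

```bash
python3 - <<'E'
from h import *
delta([.55,.235,.22],down(-1.5))
E
```

```text
d [0.4012 0.1808 0.002 ]
w [ 1.100e-01  2.000e-02 -2.325e+01]
```

Call:
drive_tool(deltas=[{"dx": 0.04, "dy": 0.018, "wz": -3}, {"dx": 0.08, "dy": 0.036, "wz": -6}, {"dx": 0.12, "dy": 0.054, "wz": -9}, {"dx": 0.16, "dy": 0.072, "wz": -12}, {"dx": 0.2, "dy": 0.09, "wz": -15}, {"dx": 0.24, "dy": 0.108, "wz": -18}, {"dx": 0.28, "dy": 0.126, "wz": -20}, {"dx": 0.32, "dy": 0.145, "wz": -22}, {"dx": 0.36, "dy": 0.163, "wz": -23.25}, {"dx": 0.4, "dy": 0.18, "wz": -23.25}, {"dx": 0.4, "dy": 0.18, "wz": -23.25}, {"dx": 0.4, "dy": 0.18, "wz": -23.25}, {"dx": 0.4, "dy": 0.18, "wz": -23.25}], gripper=0)

```text
schema error: expected keys dx, dy, dz, wx, wy, wz
```

```bash
python3 - <<'E'
from h import *
im,p=shot('wrist');cv2.imwrite('pics/w1.png',im);np.savez('w1.npz',p=p[0],R=p[1]);print(p,r.sense()['time_s'])
E
```

```text
(array([0.26131458, 0.56715764, 0.22157729]), array([[ 9.08160298e-01, -4.18621949e-01, -7.32726966e-04],
       [-4.18622582e-01, -9.08158549e-01, -1.78417314e-03],
       [ 8.14617805e-05,  1.92705127e-03, -9.99998140e-01]])) 0.15
```

View pics/w1.png

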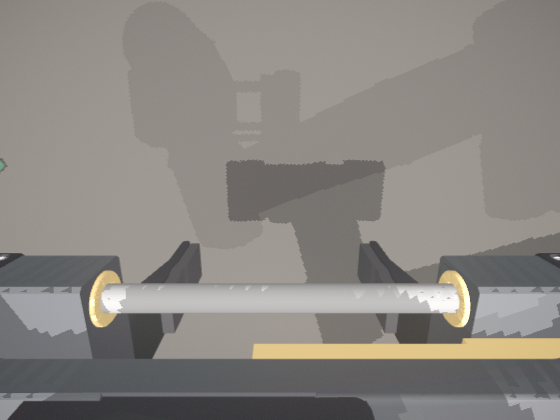

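Nothing moved: every row needs all six keys. The wrist picture shows only desk and shadows, and the gripper hides rows below about 245, so I'll stand off behind the target.

Call:
drive_tool(deltas=[{"dx": 0.035, "dy": 0.022, "dz": 0, "wx": 0, "wy": 0, "wz": -3}, {"dx": 0.07, "dy": 0.044, "dz": 0, "wx": 0, "wy": 0, "wz": -6}, {"dx": 0.105, "dy": 0.066, "dz": 0, "wx": 0, "wy": 0, "wz": -9}, {"dx": 0.14, "dy": 0.088, "dz": 0, "wx": 0, "wy": 0, "wz": -12}, {"dx": 0.175, "dy": 0.11, "dz": 0, "wx": 0, "wy": 0, "wz": -15}, {"dx": 0.21, "dy": 0.132, "dz": 0, "wx": 0, "wy": 0, "wz": -18}, {"dx": 0.245, "dy": 0.154, "dz": 0, "wx": 0, "wy": 0, "wz": -20}, {"dx": 0.28, "dy": 0.176, "dz": 0, "wx": 0, "wy": 0, "wz": -22}, {"dx": 0.3, "dy": 0.2, "dz": 0, "wx": 0, "wy": 0, "wz": -23.25}, {"dx": 0.32, "dy": 0.215, "dz": 0, "wx": 0, "wy": 0, "wz": -23.25}, {"dx": 0.32, "dy": 0.215, "dz": 0, "wx": 0, "wy": 0, "wz": -23.25}, {"dx": 0.32, "dy": 0.215, "dz": 0, "wx": 0, "wy": 0, "wz": -23.25}, {"dx": 0.32, "dy": 0.215, "dz": 0, "wx": 0, "wy": 0, "wz": -23.25}], gripper=0)

```text
time_s: 1.45
tcp_pos: [0.4619, 0.2391, 0.2224]
ee_rot: [[1.0, -0.025, -0.0], [-0.025, -1.0, 0.0], [-0.0, -0.0, -1.0]]
wrist_force: [0.5, 0.2, -0.4]
gripper_width: 0.007
```

```bash
python3 - <<'E'
from h import *
im,p=shot('wrist');cv2.imwrite('pics/w2.png',im);np.savez('w2.npz',p=p[0],R=p[1]);print(p,r.sense()['time_s'])
E
```

```text
(array([0.46193576, 0.23905654, 0.2224294 ]), array([[ 9.99677949e-01, -2.53765838e-02, -1.64012405e-04],
       [-2.53765681e-02, -9.99677958e-01,  9.70510744e-05],
       [-1.66422411e-04, -9.28577470e-05, -9.99999982e-01]])) 1.5
```

View pics/w2.png

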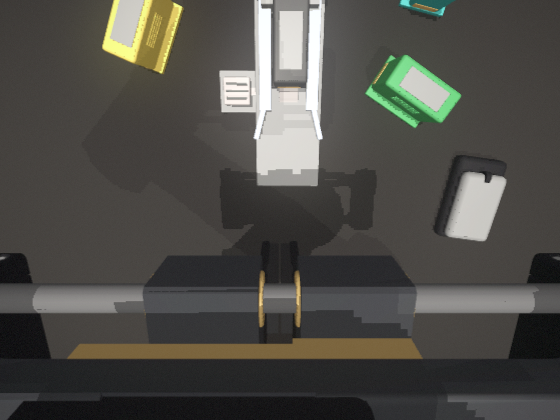

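The wrist view shows the dark pack at (290,40), the charger floor end at row 184 (columns 257 to 318), and the paddle at (237,91). Zooming for edges.

```bash
python3 - <<'E'
import cv2
a=cv2.imread('pics/w2.png')
cv2.imwrite('pics/c2.png',cv2.resize(a[0:190,210:340],None,fx=3.15,fy=3.15,interpolation=cv2.INTER_CUBIC)[:600])
cv2.imwrite('pics/c2b.png',cv2.resize(a[0:100,210:340],None,fx=6,fy=6,interpolation=cv2.INTER_CUBIC)[:600])
E
```

```text
(no output)
```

View pics/c2.png

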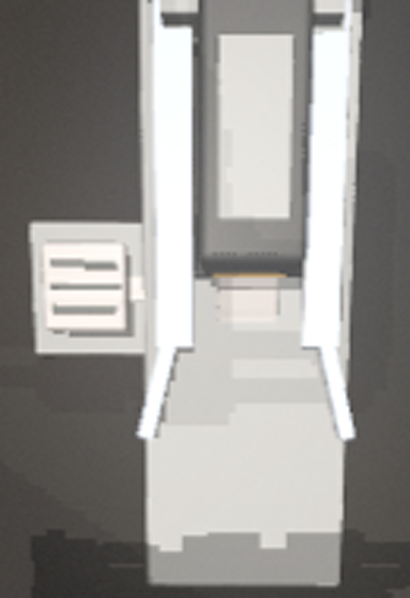

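View pics/c2b.png

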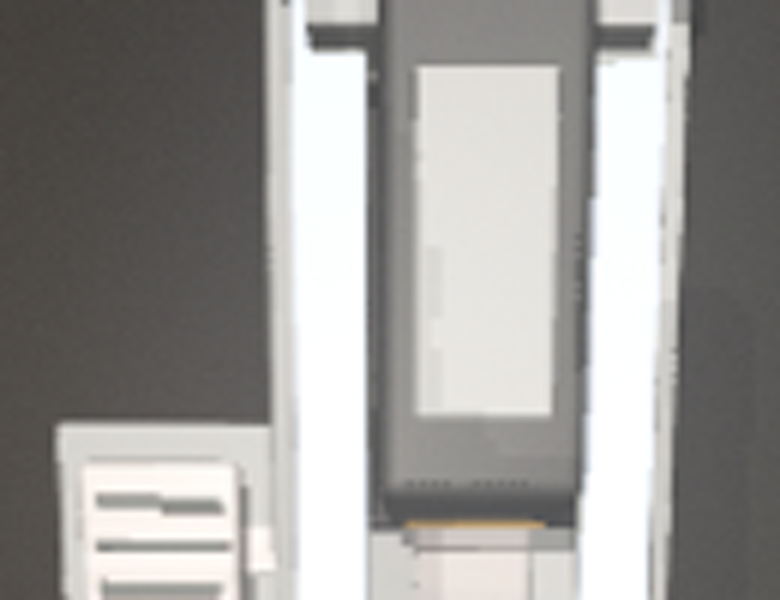

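```bash
python3 - <<'E'
from h import *
d=np.load('w2.npz');p=(d['p'],d['R'])
f=lambda x,y:(210+x/3.15,y/3.15); g=lambda x,y:(210+x/6,y/6)
P=lambda n,q,z:print(n,np.round(ray('wrist',q,z,p)[:2],4))
P('floorL',f(149,584),.012);P('floorR',f(339,584),.012)
P('lipL near inner',f(193,347),.0235);P('lipR near inner',f(302,347),.0235)
P('lipL far inner',g(368,60),.0235);P('lipR far',g(596,60),.0235)
P('lipL near',g(366,590),.0235);P('lipR near',g(580,590),.0235)
for q in [(46,243),(125,243),(46,328),(126,328)]:P('paddle',f(*q),.024)
P('pk near L',g(386,485),.072);P('pk near R',g(580,485),.072);P('pk far R',g(592,30),.072);P('pk far L',g(380,30),.072)
P('shoe near',g(470,540),.018)
E
```

```text
floorL [0.4546 0.2645]
floorR [0.4528 0.1933]
lipL near inner [0.5393 0.2451]
lipR near inner [0.5384 0.208 ]
lipL far inner [0.634 0.242]
lipR far [0.633  0.2045]
lipL near [0.5513 0.245 ]
lipR near [0.5504 0.2071]
paddle [0.5734 0.2925]
paddle [0.5728 0.2664]
paddle [0.5467 0.2945]
paddle [0.546  0.2675]
pk near L [0.5647 0.2403]
pk near R [0.564  0.2111]
pk far R [0.6242 0.2094]
pk far L [0.625  0.2394]
shoe near [0.5595 0.2263]
```

Call:
drive_tool(deltas=[{"dx": 0.03, "dy": -0.013, "dz": 0.03, "wx": 0, "wy": 0, "wz": 0.35}, {"dx": 0.06, "dy": -0.026, "dz": 0.06, "wx": 0, "wy": 0, "wz": 0.35}, {"dx": 0.085, "dy": -0.038, "dz": 0.09, "wx": 0, "wy": 0, "wz": 0.35}, {"dx": 0.0967, "dy": -0.044, "dz": 0.12, "wx": 0, "wy": 0, "wz": 0.35}, {"dx": 0.0967, "dy": -0.044, "dz": 0.15, "wx": 0, "wy": 0, "wz": 0.35}, {"dx": 0.0967, "dy": -0.044, "dz": 0.175, "wx": 0, "wy": 0, "wz": 0.35}, {"dx": 0.0967, "dy": -0.044, "dz": 0.19, "wx": 0, "wy": 0, "wz": 0.35}, {"dx": 0.0967, "dy": -0.044, "dz": 0.19, "wx": 0, "wy": 0, "wz": 0.35}, {"dx": 0.0967, "dy": -0.044, "dz": 0.19, "wx": 0, "wy": 0, "wz": 0.35}], gripper=0)

```text
time_s: 2.4
tcp_pos: [0.56, 0.2808, 0.0327]
ee_rot: [[1.0, -0.031, 0.0], [-0.031, -1.0, -0.0], [0.0, 0.0, -1.0]]
wrist_force: [0.0, 0.4, -0.4]
gripper_width: 0.004
```

```bash
python3 - <<'E'
from h import *
im,p=shot('wrist');cv2.imwrite('pics/w3.png',im)
im,p=shot('scene');cv2.imwrite('pics/s3.png',cv2.resize(im[200:330,330:450],None,fx=4,fy=4))
E
```

```text
(no output)
```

View pics/w3.png

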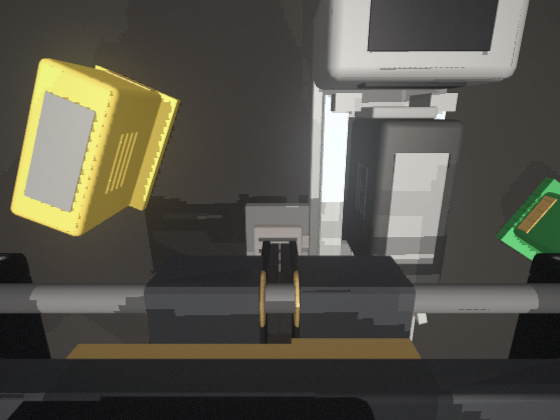

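View pics/s3.png

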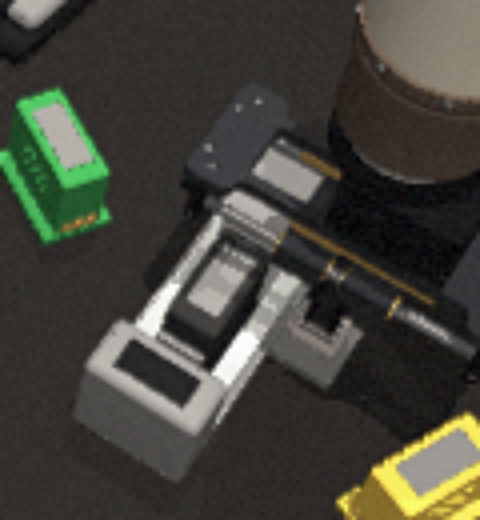

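The closed fingertips are centred on the paddle and the body clears the pack. Pressing.

Call:
drive_tool(deltas=[{"dx": 0, "dy": 0, "dz": 0.006, "wx": 0, "wy": 0, "wz": 0}, {"dx": 0, "dy": 0, "dz": 0.01, "wx": 0, "wy": 0, "wz": 0}, {"dx": 0, "dy": 0, "dz": 0.013, "wx": 0, "wy": 0, "wz": 0}, {"dx": 0, "dy": 0, "dz": 0.015, "wx": 0, "wy": 0, "wz": 0}, {"dx": 0, "dy": 0, "dz": 0.0155, "wx": 0, "wy": 0, "wz": 0}, {"dx": 0, "dy": 0, "dz": 0.0155, "wx": 0, "wy": 0, "wz": 0}, {"dx": 0, "dy": 0, "dz": 0.0155, "wx": 0, "wy": 0, "wz": 0}, {"dx": 0, "dy": 0, "dz": 0.0155, "wx": 0, "wy": 0, "wz": 0}])

```text
time_s: 3.3
tcp_pos: [0.5603, 0.2803, 0.0174]
ee_rot: [[0.999, -0.032, 0.001], [-0.032, -0.999, 0.001], [0.001, -0.001, -1.0]]
wrist_force: [-0.3, 2.2, 3.3]
gripper_width: 0.009
```

```bash
python3 - <<'E'
from h import *
im,p=shot('wrist');cv2.imwrite('pics/w4.png',im)
E
```

```text
(no output)
```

View pics/w4.png

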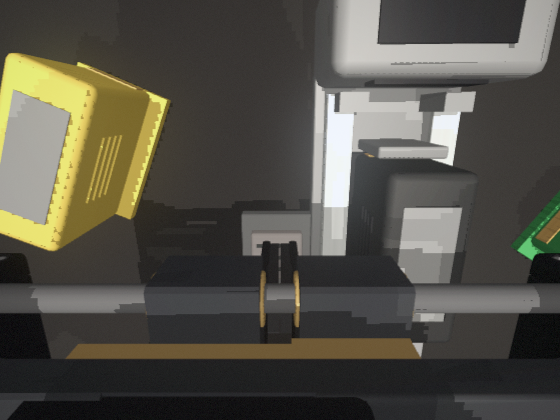

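The pack has sprung out: the ejector plate at (400,150) is forward and a gap has opened behind the pack. Now lift, open, straddle the pack.

Call:
drive_tool(deltas=[{"dx": 0, "dy": 0, "dz": -0.03, "wx": 0, "wy": 0, "wz": 0}, {"dx": 0, "dy": 0, "dz": -0.07, "wx": 0, "wy": 0, "wz": 0}, {"dx": 0.005, "dy": 0.01, "dz": -0.1, "wx": 0, "wy": 0, "wz": 0}, {"dx": 0.015, "dy": 0.03, "dz": -0.11, "wx": 0, "wy": 0, "wz": 0}, {"dx": 0.0235, "dy": 0.055, "dz": -0.11, "wx": 0, "wy": 0, "wz": 0}, {"dx": 0.0235, "dy": 0.055, "dz": -0.11, "wx": 0, "wy": 0, "wz": 0}, {"dx": 0.0235, "dy": 0.055, "dz": -0.11, "wx": 0, "wy": 0, "wz": 0}, {"dx": 0.0235, "dy": 0.055, "dz": -0.11, "wx": 0, "wy": 0, "wz": 0}], gripper=1)

```text
time_s: 4.15
tcp_pos: [0.5812, 0.2242, 0.1262]
ee_rot: [[0.999, -0.032, -0.002], [-0.032, -0.999, -0.001], [-0.002, 0.001, -1.0]]
wrist_force: [-0.3, 0.2, 0.0]
gripper_width: 0.65
```

```bash
python3 - <<'E'
from h import *
im,p=shot('wrist');cv2.imwrite('pics/w5.png',im);np.savez('w5.npz',p=p[0],R=p[1]);print(p)
E
```

```text
(array([0.58118383, 0.22415537, 0.12615517]), array([[ 9.99485832e-01, -3.20267923e-02, -1.53522240e-03],
       [-3.20283102e-02, -9.99486487e-01, -9.74550054e-04],
       [-1.50322233e-03,  1.02321955e-03, -9.99998347e-01]]))
```

View pics/w5.png

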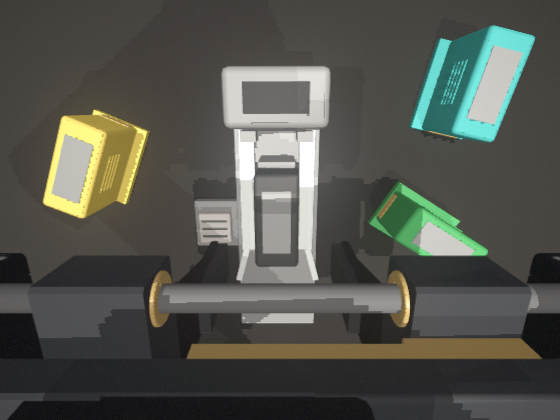

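```bash
python3 - <<'E'
from h import *
im=cv2.imread('pics/w5.png');cv2.imwrite('pics/c5.png',cv2.resize(im[110:280,220:340],None,fx=3.5,fy=3.5,interpolation=cv2.INTER_CUBIC))
d=np.load('w5.npz');p=(d['p'],d['R'])
for q in [(255,265),(298,265),(257,178),(297,178)]:print(q,ray('wrist',q,.072,p))
for c in [(.0,0),(-.015,0),(-.05,0),(.02,0)]:
  a=np.radians(-1.8);P=np.array([.597,.2244,.072])+[c[0]*np.cos(a),c[0]*np.sin(a),0];print(c,proj('wrist',P,p))
E
```

```text
(255, 265) [0.54944068 0.24244766 0.072     ]
(298, 265) [0.54841459 0.21068085 0.072     ]
(257, 178) [0.61473453 0.2376021  0.072     ]
(297, 178) [0.61386669 0.21039566 0.072     ]
(0.0, 0) [277.26015752 202.43832237]
(-0.015, 0) [277.30096656 222.75731422]
(-0.05, 0) [277.39042674 267.2999045 ]
(0.02, 0) [277.20322784 174.09280188]
```

View pics/c5.png

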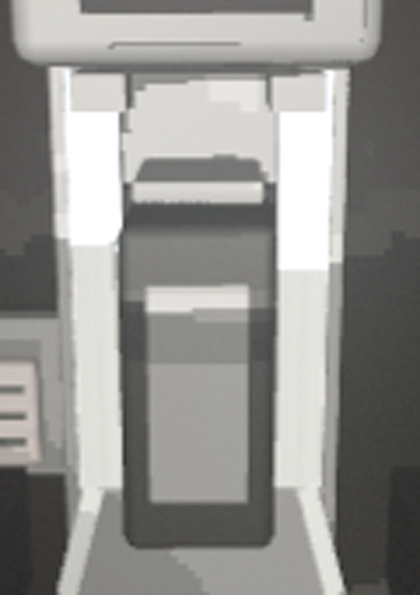

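Pack centre is about (0.582, 0.225), as predicted. Descend and grip.

Call:
drive_tool(deltas=[{"dx": 0.001, "dy": -0.0007, "dz": 0.03, "wx": 0, "wy": 0, "wz": 0}, {"dx": 0.001, "dy": -0.0007, "dz": 0.06, "wx": 0, "wy": 0, "wz": 0}, {"dx": 0.001, "dy": -0.0007, "dz": 0.082, "wx": 0, "wy": 0, "wz": 0}, {"dx": 0.001, "dy": -0.0007, "dz": 0.092, "wx": 0, "wy": 0, "wz": 0}, {"dx": 0.001, "dy": -0.0007, "dz": 0.092, "wx": 0, "wy": 0, "wz": 0}, {"dx": 0.001, "dy": -0.0007, "dz": 0.092, "wx": 0, "wy": 0, "wz": 0}], gripper=1)

```text
time_s: 4.8
tcp_pos: [0.5834, 0.2255, 0.0358]
ee_rot: [[1.0, -0.031, 0.001], [-0.031, -1.0, 0.0], [0.001, -0.0, -1.0]]
wrist_force: [-0.1, 0.2, 0.7]
gripper_width: 1.0
```

Call:
drive_tool(deltas=[{"dx": 0, "dy": 0, "dz": 0, "wx": 0, "wy": 0, "wz": 0}, {"dx": 0, "dy": 0, "dz": 0, "wx": 0, "wy": 0, "wz": 0}, {"dx": 0, "dy": 0, "dz": 0, "wx": 0, "wy": 0, "wz": 0}, {"dx": 0, "dy": 0, "dz": 0, "wx": 0, "wy": 0, "wz": 0}, {"dx": 0, "dy": 0, "dz": 0, "wx": 0, "wy": 0, "wz": 0}, {"dx": 0, "dy": 0, "dz": 0, "wx": 0, "wy": 0, "wz": 0}, {"dx": 0, "dy": 0, "dz": 0, "wx": 0, "wy": 0, "wz": 0}, {"dx": 0, "dy": 0, "dz": 0, "wx": 0, "wy": 0, "wz": 0}, {"dx": 0, "dy": 0, "dz": 0, "wx": 0, "wy": 0, "wz": 0}, {"dx": 0, "dy": 0, "dz": 0, "wx": 0, "wy": 0, "wz": 0}], gripper=0.3)

```text
time_s: 5.8
tcp_pos: [0.5828, 0.225, 0.035]
ee_rot: [[0.999, -0.032, 0.0], [-0.032, -0.999, 0.0], [0.0, -0.0, -1.0]]
wrist_force: [-1.0, 0.3, 1.0]
gripper_width: 0.365
```

Call:
drive_tool(deltas=[{"dx": 0, "dy": 0, "dz": 0, "wx": 0, "wy": 0, "wz": 0}, {"dx": -0.004, "dy": 0, "dz": 0, "wx": 0, "wy": 0, "wz": 0}, {"dx": -0.01, "dy": 0, "dz": 0, "wx": 0, "wy": 0, "wz": 0}, {"dx": -0.018, "dy": 0, "dz": 0, "wx": 0, "wy": 0, "wz": 0}, {"dx": -0.026, "dy": 0, "dz": 0, "wx": 0, "wy": 0, "wz": 0}, {"dx": -0.034, "dy": 0, "dz": 0, "wx": 0, "wy": 0, "wz": 0}, {"dx": -0.042, "dy": 0, "dz": 0, "wx": 0, "wy": 0, "wz": 0}, {"dx": -0.05, "dy": 0, "dz": 0, "wx": 0, "wy": 0, "wz": 0}, {"dx": -0.058, "dy": 0, "dz": 0, "wx": 0, "wy": 0, "wz": 0}, {"dx": -0.066, "dy": 0, "dz": 0, "wx": 0, "wy": 0, "wz": 0}, {"dx": -0.074, "dy": 0, "dz": 0, "wx": 0, "wy": 0, "wz": 0}, {"dx": -0.082, "dy": 0, "dz": 0, "wx": 0, "wy": 0, "wz": 0}, {"dx": -0.09, "dy": 0, "dz": 0, "wx": 0, "wy": 0, "wz": 0}, {"dx": -0.092, "dy": 0, "dz": 0, "wx": 0, "wy": 0, "wz": 0}, {"dx": -0.092, "dy": 0, "dz": 0, "wx": 0, "wy": 0, "wz": 0}], gripper=0)

```text
time_s: 7.3
tcp_pos: [0.4902, 0.2277, 0.035]
ee_rot: [[0.999, -0.032, -0.001], [-0.032, -0.999, -0.0], [-0.001, 0.0, -1.0]]
wrist_force: [0.0, -0.5, -1.1]
gripper_width: 0.37
```

```bash
python3 - <<'E'
from h import *
im,p=shot('wrist');cv2.imwrite('pics/w6.png',im);print(p)
im,p=shot('scene');cv2.imwrite('pics/s6.png',cv2.resize(im[200:330,330:450],None,fx=4,fy=4))
E
```

```text
(array([0.49015863, 0.22767678, 0.03499249]), array([[ 9.99493191e-01, -3.18247021e-02, -7.41419254e-04],
       [-3.18250581e-02, -9.99493342e-01, -4.73424377e-04],
       [-7.25977019e-04,  4.96780152e-04, -9.99999613e-01]]))
```

View pics/w6.png

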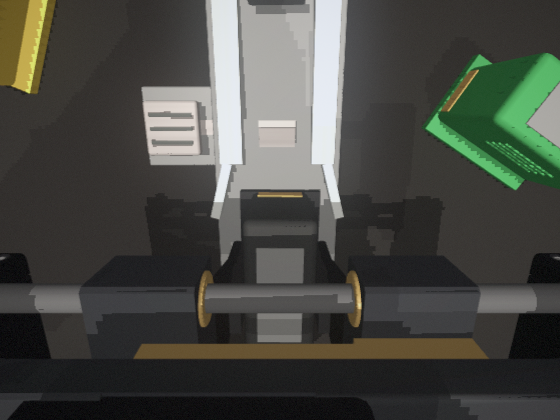

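View pics/s6.png

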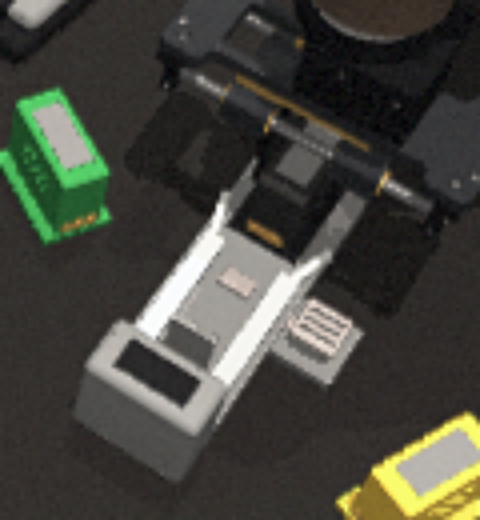

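```bash
python3 - <<'E'
from h import *
s=r.sense();p=(np.array(s['tcp_pos']),np.array(s['ee_rot']))
for q in [(241,191),(320,191)]:print(ray('wrist',q,.018,p), p[1].T@(ray('wrist',q,.018,p)-p[0]))
E
```

```text
[0.52464769 0.24790049 0.018     ] [ 0.03330453 -0.02124739  0.01692851]
[0.52321154 0.20289219 0.018     ] [0.03331671 0.02378381 0.01694185]
```

Call:
drive_tool(deltas=[{"dx": 0, "dy": 0, "dz": -0.02, "wx": 0, "wy": 0, "wz": 0}, {"dx": 0, "dy": 0, "dz": -0.05, "wx": 0, "wy": 0, "wz": 0}, {"dx": 0, "dy": 0, "dz": -0.085, "wx": 0, "wy": 0, "wz": 0}, {"dx": 0, "dy": 0.015, "dz": -0.12, "wx": 0, "wy": 0, "wz": -1}, {"dx": -0.005, "dy": 0.04, "dz": -0.15, "wx": 0, "wy": 0, "wz": -2}, {"dx": -0.01, "dy": 0.075, "dz": -0.175, "wx": 0, "wy": 0, "wz": -3}, {"dx": -0.014, "dy": 0.11, "dz": -0.187, "wx": 0, "wy": 0, "wz": -4}, {"dx": -0.018, "dy": 0.15, "dz": -0.187, "wx": 0, "wy": 0, "wz": -5}, {"dx": -0.022, "dy": 0.19, "dz": -0.187, "wx": 0, "wy": 0, "wz": -6}, {"dx": -0.026, "dy": 0.23, "dz": -0.187, "wx": 0, "wy": 0, "wz": -7}, {"dx": -0.03, "dy": 0.27, "dz": -0.187, "wx": 0, "wy": 0, "wz": -8}, {"dx": -0.034, "dy": 0.31, "dz": -0.187, "wx": 0, "wy": 0, "wz": -9}, {"dx": -0.038, "dy": 0.35, "dz": -0.187, "wx": 0, "wy": 0, "wz": -10}, {"dx": -0.04, "dy": 0.39, "dz": -0.187, "wx": 0, "wy": 0, "wz": -11}, {"dx": -0.043, "dy": 0.425, "dz": -0.187, "wx": 0, "wy": 0, "wz": -12}, {"dx": -0.046, "dy": 0.455, "dz": -0.187, "wx": 0, "wy": 0, "wz": -12.3}, {"dx": -0.046, "dy": 0.475, "dz": -0.187, "wx": 0, "wy": 0, "wz": -12.3}, {"dx": -0.046, "dy": 0.482, "dz": -0.187, "wx": 0, "wy": 0, "wz": -12.3}, {"dx": -0.046, "dy": 0.482, "dz": -0.187, "wx": 0, "wy": 0, "wz": -12.3}, {"dx": -0.046, "dy": 0.482, "dz": -0.187, "wx": 0, "wy": 0, "wz": -12.3}])

```text
time_s: 9.4
tcp_pos: [0.4291, -0.2519, 0.2216]
ee_rot: [[0.983, 0.181, -0.001], [0.181, -0.983, 0.001], [-0.001, -0.001, -1.0]]
wrist_force: [0.8, 0.2, -3.4]
gripper_width: 0.365
```

```bash
python3 - <<'E'
from h import *
im,p=shot('wrist');cv2.imwrite('pics/w7.png',im);np.savez('w7.npz',p=p[0],R=p[1]);print(p)
E
```

```text
(array([ 0.42912361, -0.25193537,  0.22163688]), array([[ 9.83399694e-01,  1.81450871e-01, -7.89547648e-04],
       [ 1.81451412e-01, -9.83399677e-01,  6.77891817e-04],
       [-6.53436842e-04, -8.09903141e-04, -9.99999459e-01]]))
```

View pics/w7.png

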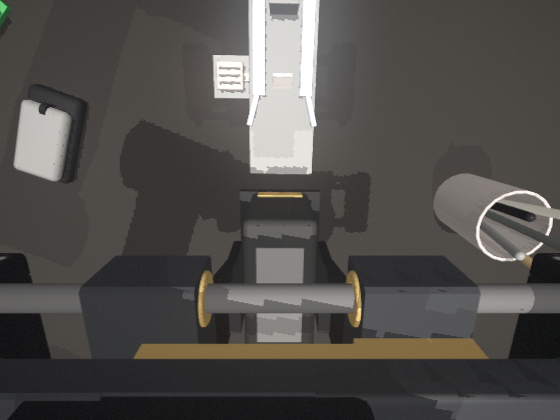

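The pack is held level (front edge row 190). The printer floor end is at row 173 (columns 250 to 312), the rails' ends near row 96, the paddle at (231,75).

```bash
python3 - <<'E'
import cv2
a=cv2.imread('pics/w7.png')
cv2.imwrite('pics/c7.png',cv2.resize(a[0:180,205:335],None,fx=3.3,fy=3.3,interpolation=cv2.INTER_CUBIC)[:600])
E
```

```text
(no output)
```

View pics/c7.png

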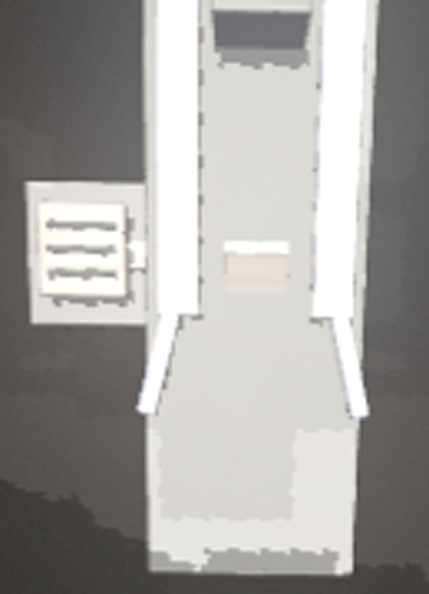

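```bash
python3 - <<'E'
from h import *
d=np.load('w7.npz');p=(d['p'],d['R'])
f=lambda x,y:(205+x/3.3,y/3.3)
def P(n,q,z):
    w=ray('wrist',q,z,p)[:2];print(n,np.round(w,4));return w
FL=P('floorL',f(150,573),.012);FR=P('floorR',f(353,573),.012)
NL=P('nearL',f(198,314),.0235);NR=P('nearR',f(313,316),.0235)
GL=P('farL',f(201,5),.0235);GR=P('farR',f(321,5),.0235)
pd=[P('pad',f(*q),.024) for q in [(40,204),(127,204),(40,294),(128,294)]]
n=(NL+NR)/2;g=(GL+GR)/2;fm=(FL+FR)/2;pc=np.mean(pd,0)
print(np.linalg.norm(NL-NR),np.linalg.norm(GL-GR),n,g,fm,pc)
ang=lambda v:np.degrees(np.arctan2(v[1],v[0]))
print(ang(g-n),ang(g-fm),ang(n-fm),ang(FL-FR)-90)
for a in [ang(g-fm)]:
    a=np.radians(a);u=np.array([np.cos(a),np.sin(a)]);v=np.array([-u[1],u[0]])
    print('home from floor',fm+.144*u,'rails',n+.058*u,'pad',pc+.039*u-.055*v)
E
```

```text
floorL [ 0.429  -0.2179]
floorR [ 0.4421 -0.2885]
nearL [ 0.5171 -0.2205]
nearR [ 0.5232 -0.2568]
farL [ 0.6026 -0.2067]
farR [ 0.6091 -0.2417]
pad [ 0.54   -0.1668]
pad [ 0.5449 -0.1934]
pad [ 0.5139 -0.1702]
pad [ 0.519  -0.1977]
0.0367905499376123 0.03555740145363919 [ 0.52014241 -0.23866664] [ 0.60585341 -0.22421204] [ 0.43555169 -0.25322327] [ 0.5294421  -0.18200707]
9.57248882210908 9.667643208050565 9.764002892332243 10.48583315744095
home from floor [ 0.57750667 -0.22904096] rails [ 0.57731872 -0.22892654] pad [ 0.57712454 -0.22967662]
```

Call:
drive_tool(deltas=[{"dx": 0.01, "dy": 0.001, "dz": 0.02, "wx": 0, "wy": 0, "wz": 0.65}, {"dx": 0.03, "dy": 0.002, "dz": 0.05, "wx": 0, "wy": 0, "wz": 0.65}, {"dx": 0.0456, "dy": 0.002, "dz": 0.09, "wx": 0, "wy": 0, "wz": 0.65}, {"dx": 0.0456, "dy": 0.002, "dz": 0.125, "wx": 0, "wy": 0, "wz": 0.65}, {"dx": 0.0456, "dy": 0.002, "dz": 0.15, "wx": 0, "wy": 0, "wz": 0.65}, {"dx": 0.0456, "dy": 0.002, "dz": 0.165, "wx": 0, "wy": 0, "wz": 0.65}, {"dx": 0.0456, "dy": 0.002, "dz": 0.175, "wx": 0, "wy": 0, "wz": 0.65}, {"dx": 0.0456, "dy": 0.002, "dz": 0.175, "wx": 0, "wy": 0, "wz": 0.65}, {"dx": 0.0456, "dy": 0.002, "dz": 0.175, "wx": 0, "wy": 0, "wz": 0.65}, {"dx": 0.0456, "dy": 0.002, "dz": 0.175, "wx": 0, "wy": 0, "wz": 0.65}])

```text
time_s: 10.45
tcp_pos: [0.4756, -0.2462, 0.0483]
ee_rot: [[0.985, 0.171, 0.003], [0.171, -0.985, -0.001], [0.002, 0.001, -1.0]]
wrist_force: [0.3, 0.8, -2.6]
gripper_width: 0.366
```

```bash
python3 - <<'E'
from h import *
im,p=shot('wrist');cv2.imwrite('pics/w8.png',im);np.savez('w8.npz',p=p[0],R=p[1]);print(p)
cv2.imwrite('pics/c8.png',cv2.resize(im[0:230,180:380],None,fx=2.6,fy=2.6,interpolation=cv2.INTER_CUBIC))
im,p=shot('scene');cv2.imwrite('pics/s8.png',cv2.resize(im[120:250,180:300],None,fx=4,fy=4))
E
```

```text
(array([ 0.47558561, -0.24620402,  0.04832056]), array([[ 9.85277506e-01,  1.70942109e-01,  2.65149780e-03],
       [ 1.70944473e-01, -9.85280422e-01, -6.90398175e-04],
       [ 2.49445075e-03,  1.13349269e-03, -9.99996246e-01]]))
```

View pics/c8.png

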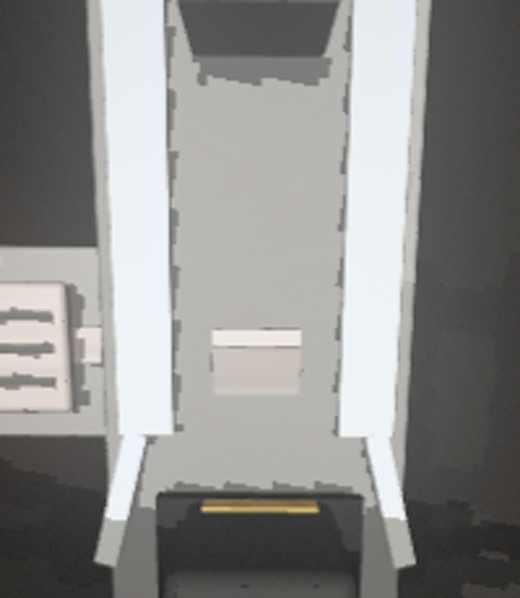

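View pics/s8.png

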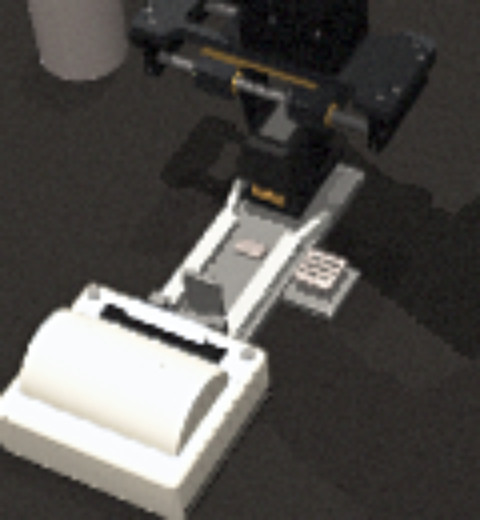

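```bash
python3 - <<'E'
from h import *
d=np.load('w8.npz');p=(d['p'],d['R'])
f=lambda x,y:(180+x/2.6,y/2.6)
def P(n,q,z):
    w=p[1].T@(ray('wrist',q,z,p)-p[0]);print(n,np.round(w[:2]*1e3,1))
P('shoeL',f(159,495),.0305);P('shoeR',f(363,495),.0305)
P('lipL',f(173,432),.0235);P('lipR',f(340,434),.0235)
P('lipL far',f(166,60),.0235);P('lipR far',f(351,60),.0235)
P('outL far',f(103,60),.0235);P('outR far',f(415,60),.0235)
P('outL',f(117,432),.0235);P('outR',f(393,432),.0235)
P('toothL',f(212,338),.0165);P('toothR',f(301,338),.0165)
P('paddleR',f(68,285),.024);P('paddleR',f(72,408),.024)
E
```

```text
shoeL [ 33.4 -21.6]
shoeR [33.4 23.4]
lipL [ 46.1 -18.8]
lipR [45.7 18.6]
lipL far [120.5 -18.1]
lipR far [120.5  18.7]
outL far [120.4 -30.6]
outR far [120.5  31.4]
outL [ 46.1 -31.3]
outR [46.1 30.5]
toothL [ 66.2 -10.1]
toothR [66.2  9.9]
paddleR [ 77.6 -40.2]
paddleR [ 51.6 -40.9]
```

Call:
drive_tool(deltas=[{"dx": 0, "dy": -0.001, "dz": 0.004, "wx": 0, "wy": 0, "wz": 0.4}, {"dx": 0, "dy": -0.001, "dz": 0.008, "wx": 0, "wy": 0, "wz": 0.4}, {"dx": 0, "dy": -0.001, "dz": 0.011, "wx": 0, "wy": 0, "wz": 0.4}, {"dx": 0, "dy": -0.001, "dz": 0.0125, "wx": 0, "wy": 0, "wz": 0.4}, {"dx": 0, "dy": -0.001, "dz": 0.0125, "wx": 0, "wy": 0, "wz": 0.4}, {"dx": 0, "dy": -0.001, "dz": 0.0125, "wx": 0, "wy": 0, "wz": 0.4}])

```text
time_s: 11.15
tcp_pos: [0.4748, -0.2454, 0.0348]
ee_rot: [[0.987, 0.164, 0.001], [0.164, -0.987, -0.0], [0.001, 0.001, -1.0]]
wrist_force: [0.1, -0.3, -0.3]
gripper_width: 0.364
```

```bash
python3 - <<'E'
from h import *
im,p=shot('wrist');cv2.imwrite('pics/w9.png',im);np.savez('w9.npz',p=p[0],R=p[1]);print(p,r.sense()['wrist_force'])
cv2.imwrite('pics/c9.png',cv2.resize(im[0:230,180:380],None,fx=2.6,fy=2.6,interpolation=cv2.INTER_CUBIC))
E
```

```text
(array([ 0.47480802, -0.24538132,  0.03484511]), array([[ 9.86531242e-01,  1.63569834e-01,  1.00886337e-03],
       [ 1.63570290e-01, -9.86531607e-01, -3.86700491e-04],
       [ 9.32023063e-04,  5.46512189e-04, -9.99999416e-01]])) [-0.28598497 -0.82510117  0.28831905]
```

View pics/c9.png

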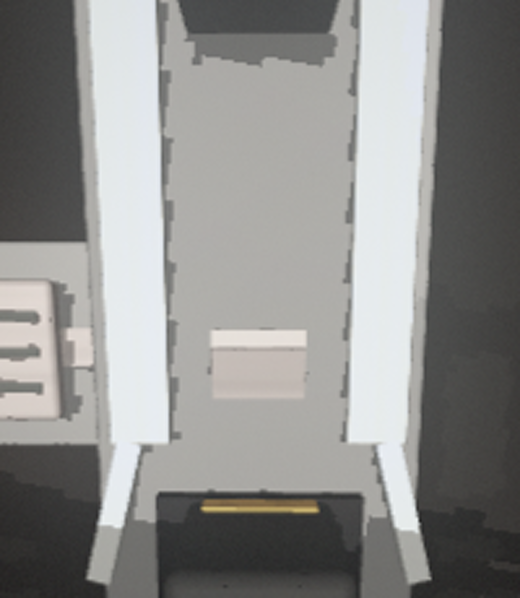

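Aligned to within about 0.7 mm and resting on the floor. Slide in, with force checks.

Call:
drive_tool(deltas=[{"dx": 0.004, "dy": -0.0003, "dz": 0, "wx": 0, "wy": 0, "wz": 0}, {"dx": 0.01, "dy": -0.0005, "dz": 0, "wx": 0, "wy": 0, "wz": 0}, {"dx": 0.016, "dy": -0.0005, "dz": 0, "wx": 0, "wy": 0, "wz": 0}, {"dx": 0.022, "dy": -0.0005, "dz": 0, "wx": 0, "wy": 0, "wz": 0}, {"dx": 0.028, "dy": -0.0005, "dz": 0, "wx": 0, "wy": 0, "wz": 0}, {"dx": 0.034, "dy": -0.0005, "dz": 0, "wx": 0, "wy": 0, "wz": 0}, {"dx": 0.04, "dy": -0.0005, "dz": 0, "wx": 0, "wy": 0, "wz": 0}, {"dx": 0.045, "dy": -0.0005, "dz": 0, "wx": 0, "wy": 0, "wz": 0}])

```text
time_s: 12.0
tcp_pos: [0.5197, -0.2373, 0.0348]
ee_rot: [[0.986, 0.164, 0.001], [0.164, -0.986, -0.0], [0.001, 0.0, -1.0]]
wrist_force: [-1.9, 0.2, 4.6]
gripper_width: 0.37
```

Call:
drive_tool(deltas=[{"dx": 0.006, "dy": 0, "dz": 0, "wx": 0, "wy": 0, "wz": 0}, {"dx": 0.012, "dy": 0, "dz": 0, "wx": 0, "wy": 0, "wz": 0}, {"dx": 0.018, "dy": 0, "dz": 0, "wx": 0, "wy": 0, "wz": 0}, {"dx": 0.024, "dy": 0, "dz": 0, "wx": 0, "wy": 0, "wz": 0}, {"dx": 0.03, "dy": 0, "dz": 0, "wx": 0, "wy": 0, "wz": 0}, {"dx": 0.036, "dy": 0, "dz": 0, "wx": 0, "wy": 0, "wz": 0}, {"dx": 0.04, "dy": 0, "dz": 0, "wx": 0, "wy": 0, "wz": 0}, {"dx": 0.04, "dy": 0, "dz": 0, "wx": 0, "wy": 0, "wz": 0}])

```text
time_s: 12.8
tcp_pos: [0.5596, -0.2307, 0.0348]
ee_rot: [[0.986, 0.164, 0.002], [0.164, -0.986, -0.0], [0.002, 0.001, -1.0]]
wrist_force: [-0.4, -0.1, 4.4]
gripper_width: 0.37
```

```bash
python3 - <<'E'
from h import *
im,p=shot('wrist');cv2.imwrite('pics/w10.png',im);print(p,r.sense()['wrist_force'])
E
```

```text
(array([ 0.55959923, -0.23070441,  0.03482363]), array([[ 9.86446922e-01,  1.64068765e-01,  1.97763446e-03],
       [ 1.64069880e-01, -9.86448632e-01, -4.14353480e-04],
       [ 1.88285234e-03,  7.33207962e-04, -9.99997959e-01]])) [0.14253568 0.56918242 2.53595229]
```

View pics/w10.png

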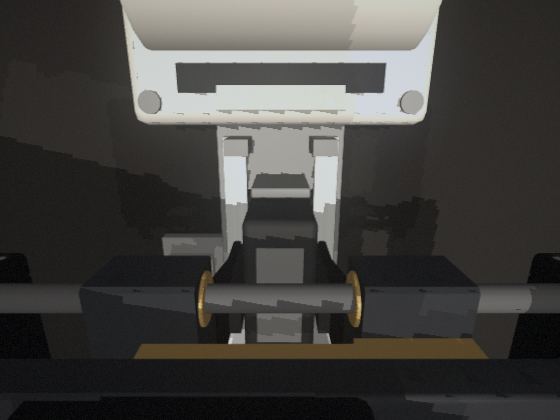

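Rails engaged, ejector plate just ahead at (280,190). Pushing the last 20 mm slowly.

Call:
drive_tool(deltas=[{"dx": 0.003, "dy": 0, "dz": 0, "wx": 0, "wy": 0, "wz": 0}, {"dx": 0.006, "dy": 0, "dz": 0, "wx": 0, "wy": 0, "wz": 0}, {"dx": 0.009, "dy": 0, "dz": 0, "wx": 0, "wy": 0, "wz": 0}, {"dx": 0.012, "dy": 0, "dz": 0, "wx": 0, "wy": 0, "wz": 0}, {"dx": 0.015, "dy": 0, "dz": 0, "wx": 0, "wy": 0, "wz": 0}, {"dx": 0.0175, "dy": 0, "dz": 0, "wx": 0, "wy": 0, "wz": 0}, {"dx": 0.019, "dy": 0, "dz": 0, "wx": 0, "wy": 0, "wz": 0}, {"dx": 0.02, "dy": 0, "dz": 0, "wx": 0, "wy": 0, "wz": 0}, {"dx": 0.02, "dy": 0, "dz": 0, "wx": 0, "wy": 0, "wz": 0}])

```text
time_s: 13.75
tcp_pos: [0.5753, -0.228, 0.035]
ee_rot: [[0.987, 0.163, -0.005], [0.163, -0.987, 0.0], [-0.005, -0.001, -1.0]]
wrist_force: [-6.6, -0.4, 9.6]
gripper_width: 0.37
```

Call:
drive_tool(deltas=[{"dx": 0.0015, "dy": 0, "dz": 0, "wx": 0, "wy": 0, "wz": 0}, {"dx": 0.003, "dy": 0, "dz": 0, "wx": 0, "wy": 0, "wz": 0}, {"dx": 0.003, "dy": 0, "dz": 0, "wx": 0, "wy": 0, "wz": 0}, {"dx": 0.003, "dy": 0, "dz": 0, "wx": 0, "wy": 0, "wz": 0}])

```text
time_s: 14.15
tcp_pos: [0.578, -0.2275, 0.0349]
ee_rot: [[0.987, 0.163, -0.006], [0.163, -0.987, 0.0], [-0.006, -0.001, -1.0]]
wrist_force: [-6.5, -1.4, 9.5]
gripper_width: 0.367
```

```bash
python3 - <<'E'
from h import *
im,p=shot('wrist');cv2.imwrite('pics/w11.png',im);print(p,r.sense()['wrist_force'])
im,p=shot('scene');cv2.imwrite('pics/s11.png',cv2.resize(im[130:250,170:290],None,fx=4,fy=4))
E
```

```text
(array([ 0.57803701, -0.22752344,  0.03493728]), array([[ 9.86589530e-01,  1.63115127e-01, -5.87833941e-03],
       [ 1.63118050e-01, -9.86606559e-01,  1.81373486e-05],
       [-5.79664973e-03, -9.76757381e-04, -9.99982722e-01]])) [-7.25650645 -1.72218241 10.52681719]
```

View pics/w11.png

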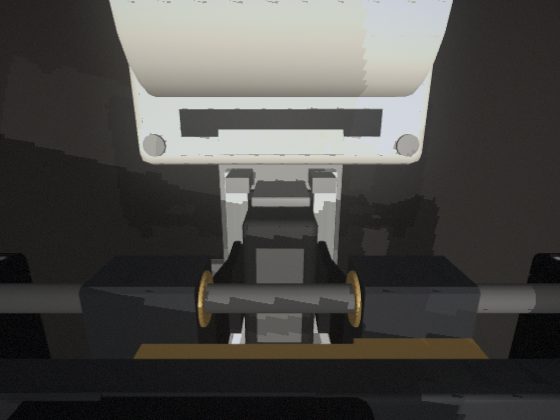

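View pics/s11.png

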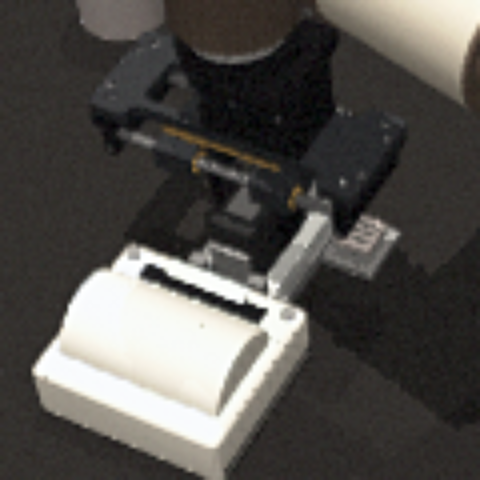

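Call:
drive_tool(deltas=[{"dx": 0.001, "dy": 0, "dz": 0, "wx": 0, "wy": 0, "wz": 0}, {"dx": 0.002, "dy": 0, "dz": 0, "wx": 0, "wy": 0, "wz": 0}, {"dx": 0.002, "dy": 0, "dz": 0, "wx": 0, "wy": 0, "wz": 0}, {"dx": 0.002, "dy": 0, "dz": 0, "wx": 0, "wy": 0, "wz": 0}])

```text
time_s: 14.65
tcp_pos: [0.5802, -0.2272, 0.0349]
ee_rot: [[0.987, 0.163, -0.005], [0.163, -0.987, 0.0], [-0.005, -0.001, -1.0]]
wrist_force: [-6.1, -1.6, 9.5]
gripper_width: 0.365
```

Call:
drive_tool(deltas=[{"dx": 0.001, "dy": 0, "dz": 0, "wx": 0, "wy": 0, "wz": 0}, {"dx": 0.002, "dy": 0, "dz": 0, "wx": 0, "wy": 0, "wz": 0}, {"dx": 0.002, "dy": 0, "dz": 0, "wx": 0, "wy": 0, "wz": 0}, {"dx": 0.002, "dy": 0, "dz": 0, "wx": 0, "wy": 0, "wz": 0}])

```text
time_s: 15.05
tcp_pos: [0.5816, -0.2269, 0.0349]
ee_rot: [[0.987, 0.163, -0.007], [0.163, -0.987, 0.0], [-0.006, -0.001, -1.0]]
wrist_force: [-6.9, -2.1, 9.9]
gripper_width: 0.366
```

```bash
python3 - <<'E'
from h import *
im,p=shot('wrist');cv2.imwrite('pics/w12.png',im)
d=np.load('w9.npz');R=p[1]
cv2.imwrite('pics/c12.png',cv2.resize(im[150:350,200:360],None,fx=3,fy=3,interpolation=cv2.INTER_CUBIC))
E
```

```text
(no output)
```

View pics/c12.png

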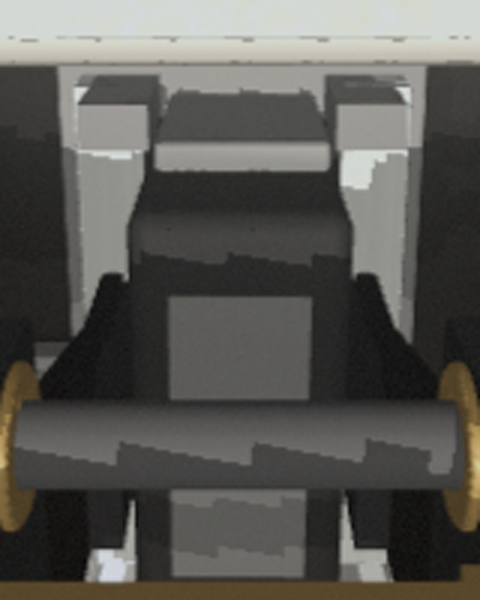

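Call:
drive_tool(deltas=[{"dx": 0.001, "dy": 0, "dz": 0, "wx": 0, "wy": 0, "wz": 0}, {"dx": 0.002, "dy": 0, "dz": 0, "wx": 0, "wy": 0, "wz": 0}, {"dx": 0.003, "dy": 0, "dz": 0, "wx": 0, "wy": 0, "wz": 0}, {"dx": 0.003, "dy": 0, "dz": 0, "wx": 0, "wy": 0, "wz": 0}, {"dx": 0.003, "dy": 0, "dz": 0, "wx": 0, "wy": 0, "wz": 0}])

```text
time_s: 15.6
tcp_pos: [0.5819, -0.2269, 0.0345]
ee_rot: [[0.987, 0.162, -0.012], [0.162, -0.987, 0.0], [-0.012, -0.002, -1.0]]
wrist_force: [-11.6, -3.4, 12.1]
gripper_width: 0.366
```

```bash
python3 - <<'E'
from h import *
im,p=shot('wrist');cv2.imwrite('pics/w13.png',im);print(r.sense()['wrist_force'])
cv2.imwrite('pics/c13.png',cv2.resize(im[150:350,200:360],None,fx=3,fy=3,interpolation=cv2.INTER_CUBIC))
im,p=shot('top');cv2.imwrite('pics/t13.png',cv2.resize(im[155:280,290:375],None,fx=4.8,fy=4.8,interpolation=cv2.INTER_CUBIC))
E
```

```text
[-11.81339217  -2.58226137  11.90099753]
```

View pics/c13.png

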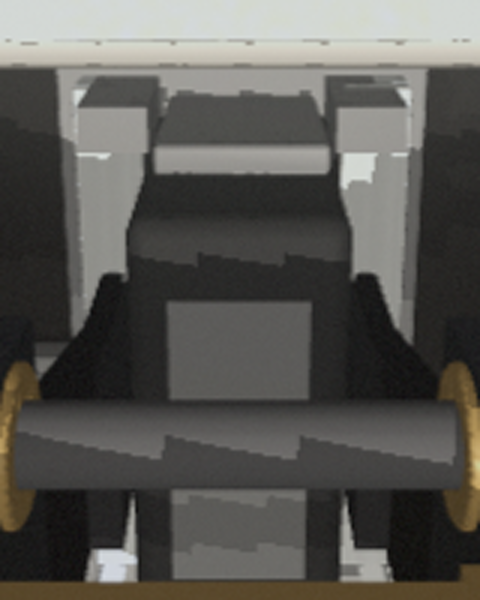

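The tool stopped advancing and the force rose to 12 N, so the pack is at its hard stop. Now ease back, as a gentle tug test, before opening.

Call:
drive_tool(deltas=[{"dx": -0.003, "dy": 0, "dz": 0, "wx": 0, "wy": 0, "wz": 0}, {"dx": -0.006, "dy": 0, "dz": 0, "wx": 0, "wy": 0, "wz": 0}, {"dx": -0.009, "dy": 0, "dz": 0, "wx": 0, "wy": 0, "wz": 0}, {"dx": -0.011, "dy": 0, "dz": 0, "wx": 0, "wy": 0, "wz": 0}, {"dx": -0.011, "dy": 0, "dz": 0, "wx": 0, "wy": 0, "wz": 0}, {"dx": -0.011, "dy": 0, "dz": 0, "wx": 0, "wy": 0, "wz": 0}])

```text
time_s: 16.3
tcp_pos: [0.5787, -0.2275, 0.0343]
ee_rot: [[0.986, 0.164, 0.003], [0.164, -0.986, -0.0], [0.003, 0.001, -1.0]]
wrist_force: [5.4, 0.2, -3.7]
gripper_width: 0.366
```

The pack resists being pulled out (+5.4 N) after springing back 3 mm, consistent with the catch being up behind it. Open and lift.

Call:
drive_tool(deltas=[{"dx": 0.001, "dy": 0, "dz": 0, "wx": 0, "wy": 0, "wz": 0}, {"dx": 0.001, "dy": 0, "dz": 0, "wx": 0, "wy": 0, "wz": 0}, {"dx": 0.001, "dy": 0, "dz": 0, "wx": 0, "wy": 0, "wz": 0}, {"dx": 0.001, "dy": 0, "dz": 0, "wx": 0, "wy": 0, "wz": 0}, {"dx": 0.001, "dy": 0, "dz": 0, "wx": 0, "wy": 0, "wz": 0}, {"dx": 0.001, "dy": 0, "dz": 0, "wx": 0, "wy": 0, "wz": 0}, {"dx": 0.001, "dy": 0, "dz": 0, "wx": 0, "wy": 0, "wz": 0}, {"dx": 0.001, "dy": 0, "dz": 0, "wx": 0, "wy": 0, "wz": 0}], gripper=1)

```text
time_s: 17.1
tcp_pos: [0.5778, -0.2275, 0.0346]
ee_rot: [[0.987, 0.164, -0.0], [0.164, -0.987, -0.0], [-0.0, -0.0, -1.0]]
wrist_force: [-0.1, 0.2, 1.1]
gripper_width: 0.964
```

Call:
drive_tool(deltas=[{"dx": 0, "dy": 0, "dz": -0.02, "wx": 0, "wy": 0, "wz": 0}, {"dx": 0, "dy": 0, "dz": -0.05, "wx": 0, "wy": 0, "wz": 0}, {"dx": 0, "dy": 0, "dz": -0.09, "wx": 0, "wy": 0, "wz": 0}, {"dx": -0.03, "dy": 0, "dz": -0.12, "wx": 0, "wy": 0, "wz": 0}, {"dx": -0.06, "dy": 0, "dz": -0.15, "wx": 0, "wy": 0, "wz": 0}, {"dx": -0.09, "dy": 0, "dz": -0.17, "wx": 0, "wy": 0, "wz": 0}, {"dx": -0.12, "dy": 0, "dz": -0.18, "wx": 0, "wy": 0, "wz": 0}, {"dx": -0.12, "dy": 0, "dz": -0.18, "wx": 0, "wy": 0, "wz": 0}, {"dx": -0.12, "dy": 0, "dz": -0.18, "wx": 0, "wy": 0, "wz": 0}, {"dx": -0.12, "dy": 0, "dz": -0.18, "wx": 0, "wy": 0, "wz": 0}])

```text
time_s: 18.1
tcp_pos: [0.4599, -0.247, 0.2141]
ee_rot: [[0.987, 0.164, -0.0], [0.164, -0.987, 0.0], [-0.0, -0.0, -1.0]]
wrist_force: [1.1, -0.8, 0.0]
gripper_width: 0.999
```

```bash
python3 - <<'E'
from h import *
im,p=shot('wrist');cv2.imwrite('pics/w14.png',im);np.savez('w14.npz',p=p[0],R=p[1]);print(p)
cv2.imwrite('pics/c14.png',cv2.resize(im[0:150,200:350],None,fx=4,fy=4,interpolation=cv2.INTER_CUBIC))
im,p=shot('scene');cv2.imwrite('pics/s14.png',im);cv2.imwrite('pics/s14c.png',cv2.resize(im[150:245,180:275],None,fx=5,fy=5,interpolation=cv2.INTER_CUBIC))
E
```

```text
(array([ 0.45990487, -0.24701797,  0.21411248]), array([[ 9.86522431e-01,  1.63625597e-01, -3.95790989e-04],
       [ 1.63625678e-01, -9.86522480e-01,  1.82938181e-04],
       [-3.60523339e-04, -2.45234188e-04, -9.99999905e-01]]))
```

View pics/c14.png

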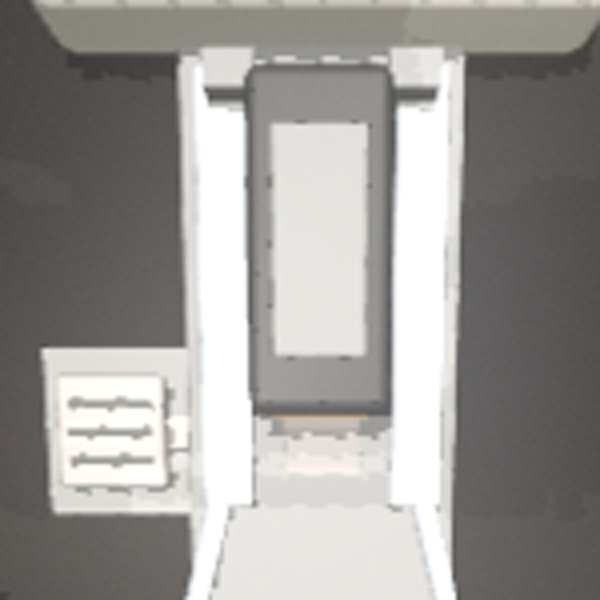

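View pics/s14c.png

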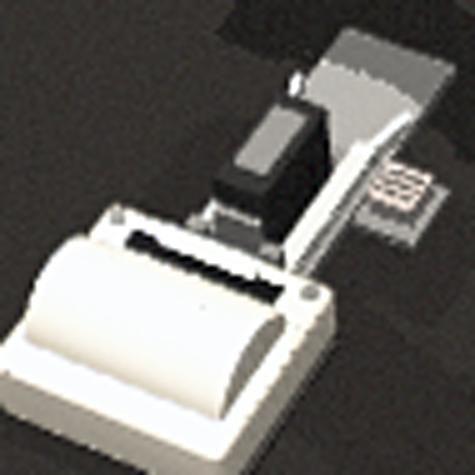

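View pics/s14.png

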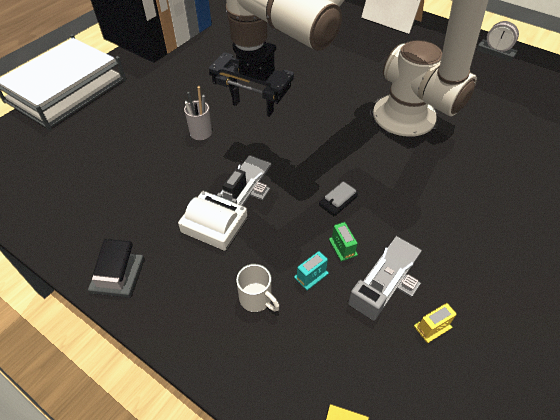

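```bash
python3 - <<'E'
from h import *
import cv2
for f,crop in [('w2',(60,120,225,330)),('w14',(85,135,210,320))]:
    im=cv2.imread(f'pics/{f}.png');a,b,c,d=crop
    cv2.imwrite(f'pics/z_{f}.png',cv2.resize(im[a:b,c:d],None,fx=7,fy=7,interpolation=cv2.INTER_CUBIC)[:600,:800])
E
```

```text
(no output)
```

View pics/z_w2.png

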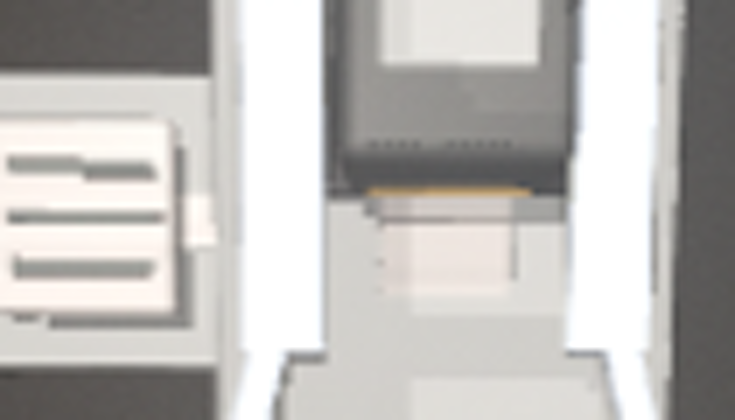

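View pics/z_w14.png

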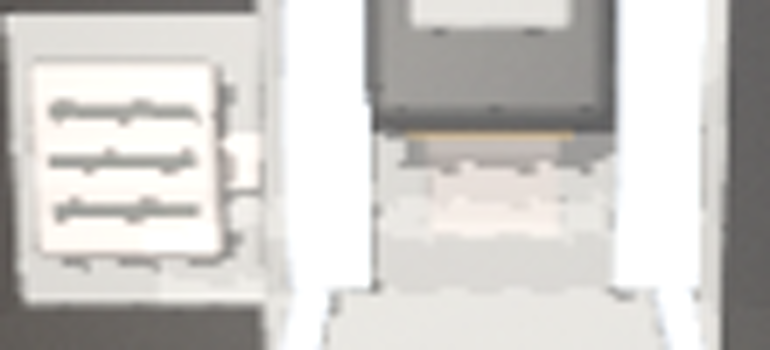

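The pack's outer end, tooth and paddle sit in the printer as they did in the charger at the start. The whole tooth is visible behind the pack (100 px in both zooms), and the mouse, mug and pen pot have not visibly moved. Handing in.

```bash
python3 - <<'E'
from station import ticket,r
print(r.sense()['time_s'],r.sense()['wrist_force']);print(ticket.finish_job())
E
```

```text
18.2 [0.50669815 0.20750644 0.84496635]
the job is handed in; nothing more can be done
None
```

The dark-grey pack is now in the label printer's rails and, by every check I could make, locked behind its catch. I pressed the charger's paddle, slid the freed pack out, carried it over and pushed it in until it hit the stop. I then let go and backed the gripper well clear. The job was handed in at 18.2 s of the 51 s allowed.

**Last checks:**
- **Tug:** after a push to the hard stop (about 12 N), the pack sprang back about 3 mm. It then held against a gentle outward pull of about 5 N.
- **Picture:** the whole tooth shows behind the pack. The spacing from pack to tooth to paddle matches the locked pack in the charger at the start.
- **Bystanders:** the mouse, mug and pen pot are where they were in the scene view.

**What disagreed:** the force did not drop as the catch clicked, so I judged the lock by the stop, the tug and the picture. I did not read the catch travel directly. The tool's position at the stop was also about 3 mm past my estimate of home, against the 2 mm stated; camera error and slight slip in the grip could explain that. The first move call was refused for missing keys, and nothing moved.

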